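# Release and lift a cured mosaic tile out of its casting form

## Robot

A 6-joint arm with a two-finger parallel gripper is mounted at the origin on the work surface. World frame = base frame: x ahead of the robot, y to its left, z up, the work surface at z = 0. Lengths are in m, angles in rad, forces in N, time in s.
With the tool pointing down it reaches from about 0.425 to 1.125 m from the base axis. Payload 14.9 kg.
Tool frame: the origin (TCP) lies between the finger pads; the fingertips stand 17 mm ahead of it and the grasp point (between the pads) lies 2 mm behind it; z points along the fingers, y is the line along which they close (so a half turn about z gives the same grasp; the last joint's range is limited). The gripper opens to 91 mm and grips with 3 to 60 N. Pads are 32 mm wide; open, the fingers measure 118 mm over their backs; the gripper's body (76 mm by 178 mm) begins 60 mm behind the grasp point.
Start: joints at [1.15, 0.379, 1.734, -0, 1.028, -0.033], TCP at [0.265, 0.648, 0.193] pointing down, gripper open.
Joint ranges: [-2.77, 2.77], [-0.74, 2.19], [0, 2.66], [-1.06, 4.2], [0.31, 2.87], [-3.08, 3.08]. Speed limits (rad/s): [1.89, 1.89, 2.39, 3.14, 3.14, 3.14].

## Interface

Orientations are given as a 3x3 rotation matrix whose columns are the frame's x, y, z axes.
In Python, from plant import manip, camrig gives the robot as it stands (manip), with the cameras (camrig).
- The arm moves only by the shell command python3 nudge.py 'ROWS' [OPENING] [FORCE]. ROWS is a JSON list of rows, 1 to 5 of them, each an object with the fields pos (a list: dx, dy, dz in a scale on which 1.0 is 1000 mm), yaw (a turn about the tool's z in fractions of the full range, 1 being pi rad); a field left out counts as zero; each row shifts and turns the commanded pose from where the row before left it, along the tool's axes as they then stand; what a row does not reach is not made up. A row lasts 1/12 s, in which the tool goes at most 0.0417 m and 0.125 rad, less where a joint would pass 70% of its speed; a pose out of reach is approached as far as the arm can. OPENING is the finger opening in m, set as the command begins (- or left out keeps the last). The fingers move at their own pace and stop on an object; FORCE is the grip in N (left out, the last holds). Time passes only in rows, so rows that do not move let the fingers close. It prints the time, the measured TCP pose, the force, the opening and the grip force at its end. A shift or turn number past 1, either way, is cut back to 1. Input that does not fit is refused with a message, and nothing moves.
- manip.get_obs(): the state, without advancing time (a new reading comes with each control period).
- camrig.capture(name): name is "side" or "top"; returns the picture (420x560x3 uint8, red, green, blue); there is no depth.
- camrig.calibration(name): a dict with "fx", "fy", "cx", "cy" (pixels), "R" (3x3) and "t" (3): a world point X has camera coordinates R X + t. Camera axes: x right, y down, z forward; pixel columns grow to the right and rows downward; lengths in m; the calibration is good to about 2 mm. A picture is of the moment at which its call begins. calibration takes no time and is no camera call.
- manip.close_job(): hands the job in; it is judged then, once.
The state is a dict: "t": time; "joint_positions": joint angles; "qvel": joint speeds; "joint_torque": joint torques, N m; "ee_pos": TCP position; "tcp_rot": TCP orientation; "ft_force": force on the tool from outside, world axes, zero at the start; "ft_torque": the same for the moment, N m; "width": finger opening in m; "gripper_force": force on a finger pad.
Only numpy, scipy, OpenCV 4.12 (cv2) and the standard library are available. Lean on these libraries where they do the work, as an engineer would, in place of code of your own. Each camera call takes 0.05 s, during which the arm holds its last target. There are 200 camera calls.

## Task

Turn the red clamp knob on the wooden casting form clockwise (seen from above) until it clicks over to its open stop, then take the mosaic tile by its wooden handle, lift it straight up out of the form with the tile kept level, and hold it still over the form, its underside about 12 cm above the bench, for three seconds. Finish while still holding it up there in the gripper, with nothing else carrying it; leave the knob open and do not shift the other things on the bench.

Things in the scene. Friction and masses are not known exactly. Their poses are not given: they have to be found in the camera images.
- form: Fixed wooden casting form: plywood box 170 x 130 mm outside, floor 10 mm thick, rim 28 mm above the bench, with a grey clamp block (36 x 62 mm, 34 mm high) at its +x end. Origin: under the centre of the box (without the block), on the bench; x along its long side towards the clamp, z up. Stands left or right, turned up to 0.6 rad, clamp at the end away from the robot.
- tile: Loose concrete mosaic tile 140 x 100 x 24 mm (stones to 34 mm), 0.56 to 0.84 kg, balanced about its handle. Lies in the form with 3 mm play each side, underside 10 mm above the bench. Origin: centre of its underside; x along its long side, z up. Handle: wooden bar 80 mm long (along x), 14 mm wide, 67 to 81 mm above the underside, on two steel posts 60 mm apart.
- tile_grip (a point): Centre of the tile's wooden handle bar, 74 mm above the tile's underside, over its middle. Axes as the tile's.
- clamp (a joint): Angle of the red clamp knob, rad: 0 closed, 1.4 open at its stop; grows clockwise seen from above. A spring detent (about 0.12 N m at the start, falling to none at 0.7) pushes it back to 0 below 0.7 and snaps it on to 1.4 beyond 0.7. At 0 its steel finger lies 2 mm above the tile's edge and blocks lifting; at 1.4 it is clear.
- clamp_grip (a point): Grip point of the clamp knob on its vertical axis, 103 mm from the form's origin along the form's +x, 70 mm above the bench. Knob: red bar 42 mm long, 14 mm wide, 44 to 84 mm above the bench; below it a steel finger (36 to 42 mm above the bench) reaches 47 mm from the axis. Site axes turn with the knob: bar along x, finger to -x; at joint 0 they are the form's axes.
- tray: Fixed blue stone tray 190 x 130 x 40 mm with stones in it, on the other side of the bench from the form. Origin: centre of its underside. To be left alone.
- pebble_a: Loose brown pebble, 42 mm wide, 22 mm high, beside the form; origin at its underside. To be left alone.
- pebble_b: Loose cream pebble, 46 mm wide, 24 mm high, beside the form; origin at its underside. To be left alone.
- pebble_c: Loose slate-blue pebble, 50 mm wide, 22 mm high; origin at its underside. To be left alone.
- tub: Loose white plastic cup, 72 mm wide, 65 mm high; origin at its underside. To be left alone.
- jar: Loose green glass jar, 68 mm wide, 110 mm high; origin at its underside. To be left alone.
- hammer: Loose hammer lying on the robot's right, 260 mm long; origin at its underside. To be left alone.
- trowel: Loose spatula 240 mm long lying on the far part of the bench; origin at its underside. To be left alone.

How it is judged:
On the way, in this order (a step that is already met when the one before it is completed fails the run):
1. the clamp knob has clicked over to its open stop while the tile still lies in the form (value of joint clamp above 1.25 rad and height (world z) of tile below 0.02 m), for 0.2 s.
2. the tile is held level and still above the form for two seconds (height (world z) of tile between 0.085 and 0.18 m and horizontal distance between tile and form below 0.05 m and angle between tile's own z axis and vertical below 0.1 rad and linear speed of tile below 0.03 m/s and angular speed of tile below 0.15 rad/s and contact force between tile and the fingers above 2 N and contact force between tile and form below 0.1 N), for 2 s.
At the end, for the whole second after the job is handed in: The gripper alone holds the tile (finger force over 2 N), underside 85 to 180 mm above the bench, within 50 mm of the form centre sideways, tilt under 0.10 rad, under 0.03 m/s and 0.15 rad/s; knob open (over 1.25 rad); each loose bystander within 30 mm of its start (all of step 2 and value of joint clamp above 1.25 rad and distance of each of pebble_a, pebble_b, pebble_c, tub, jar, hammer, trowel from where it was at the start of the episode below 0.03 m); the arm keeps its last pose, push and grip.
It fails at once if the tile is tipped more than about 14 degrees (angle between tile's own z axis and vertical above 0.25 rad).
It fails at once if a bystander is shifted by more than 30 mm (distance of any of pebble_a, pebble_b, pebble_c, tub, jar, hammer, trowel from where it was at the start of the episode above 0.03 m).
It also fails if it takes over 58 s, if anything falls off the work surface, if the arm or the gripper's body presses on something with over 40 N, if the wrist force passes 120 N, or if a joint passes its speed limit or range.

## Working session

There is one attempt and no reset: what is moved stays moved. The work goes in short steps, Python scripts to look and compute and a shell command to move; the robot and the scene stay as the last step left them, time stands still between calls to the robot, and variables do not carry over. Pictures are saved under pics/ and viewed, at most 10 in all, crops included, and the job is handed in when it is done.

```bash
ls; mkdir -p pics; python3 - <<'E'
from plant import manip, camrig
import cv2,numpy as np
for n in("side","top"):
    im=camrig.capture(n); cv2.imwrite(f"pics/{n}0.png",im[:,:,::-1]); c=camrig.calibration(n)
    R=np.array(c["R"]);print(n,c["fx"],c["cx"],c["cy"],"cam at",-R.T@np.array(c["t"]),"fwd",R[2])
o=manip.get_obs();print(o["t"],o["ee_pos"],o["tcp_rot"],o["ft_force"])
E
```

```text
nudge.py
pics
plant.py
side 451.71135118819234 275.146182843034 205.81423577249447 cam at [ 0.23145698 -0.84208569  0.99224536] fwd [ 0.26451405  0.64578809 -0.71623324]
top 418.5584131342133 283.0838399012168 212.03399520354134 cam at [ 0.41727633 -0.01208062  1.21968678] fwd [ 0.14125655  0.0104331  -0.98991805]
0.1 [0.26455469 0.64767627 0.19287144] [[-9.25731880e-01  3.78180301e-01 -3.80990628e-04]
 [ 3.78180493e-01  9.25731446e-01 -8.97292808e-04]
 [ 1.33565404e-05 -9.74735782e-04 -9.99999525e-01]] [-1.07145252 -0.00853041  0.01017731]
```

View pics/side0.png

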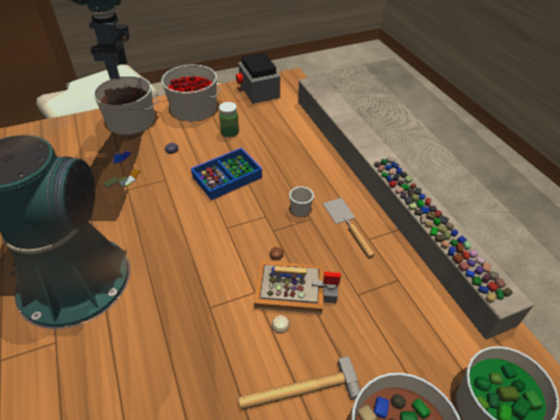

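View pics/top0.png

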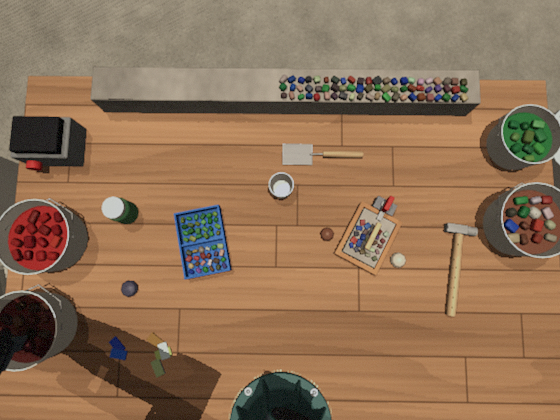

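The side picture shows the form at about (292,286) with the red knob at (331,280). In the top picture the form is at (370,238), the knob at (389,205) and the handle at (377,230). Next I'll enlarge both.

```bash
python3 - <<'E'
import cv2
a=cv2.imread("pics/top0.png")[188:282,320:420]; b=cv2.imread("pics/side0.png")[250:320,245:350]
cv2.imwrite("pics/topc.png",cv2.resize(a,None,fx=6,fy=6,interpolation=cv2.INTER_CUBIC))
cv2.imwrite("pics/sidec.png",cv2.resize(b,None,fx=7,fy=7,interpolation=cv2.INTER_CUBIC))
E
```

```text
(no output)
```

View pics/topc.png

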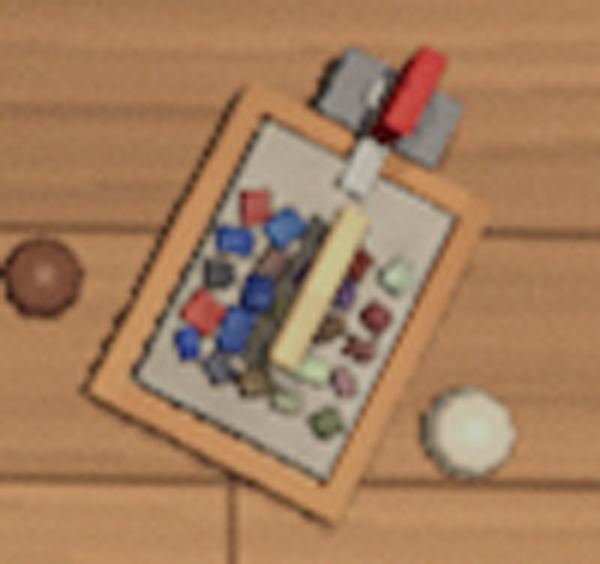

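View pics/sidec.png

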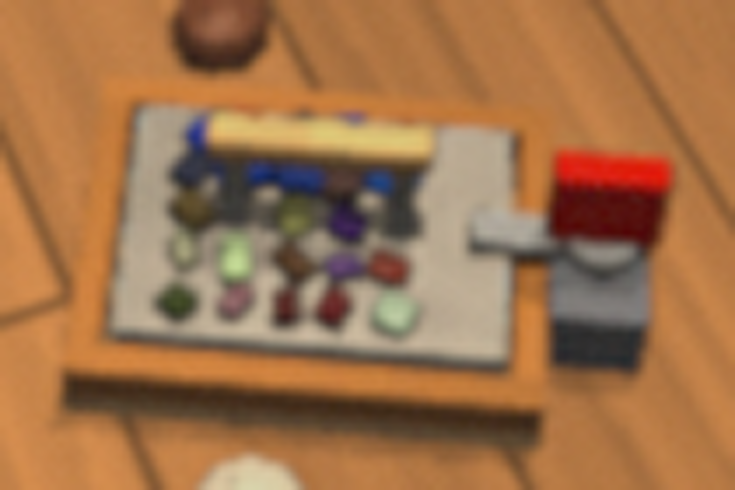

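Readings from the top crop (x6): handle top from (284,365) to (357,210), knob top from (398,127) to (436,53), rim corners (250,85), (490,200), (335,522), (88,390).

From the side crop (x7): handle top face from (208,131) to (432,142), knob top face centre (612,170), rim corners (105,82), (548,110), (540,410), (65,375). I'll triangulate these.

```bash
cat > h.py <<'E'
import numpy as np,cv2
from plant import manip, camrig
def P(n):
    c=camrig.calibration(n);K=np.array([[c["fx"],0,c["cx"]],[0,c["fy"],c["cy"]],[0,0,1]])
    return K,np.array(c["R"]),np.array(c["t"])
def tri(a,b):
    M=[K@np.c_[R,t] for K,R,t in(P("top"),P("side"))]
    X=cv2.triangulatePoints(*M,np.array(a,float).reshape(2,1),np.array(b,float).reshape(2,1));return (X[:3]/X[3]).ravel()
def ray(n,p,z):
    K,R,t=P(n);C=-R.T@t;d=R.T@np.linalg.solve(K,[*p,1]);return C+d*(z-C[2])/d[2]
tc=lambda p:(320+(p[0]+.5)/6-.5,188+(p[1]+.5)/6-.5)
sc=lambda p:(245+(p[0]+.5)/7-.5,250+(p[1]+.5)/7-.5)
E
python3 - <<'E'
from h import *
np.set_printoptions(precision=4,suppress=True)
# name: top px, side px, expected z
pts={"bar_near":((284,365),(208,131),.091),"bar_far":((357,210),(432,142),.091),"knob":((417,90),(612,170),.084),
"knob_near":((398,127),(556,166),.084),"knob_far":((436,53),(668,172),.084),
"r1":((250,85),(548,110),.028),"r2":((490,200),(540,410),.028),"r3":((335,522),(65,375),.028),"r4":((88,390),(105,82),.028)}
G={}
for k,(a,b,z) in pts.items():
    X=tri(tc(a),sc(b)); A,B=ray("top",tc(a),z),ray("side",sc(b),z); G[k]=(A+B)/2
    print(k,X,"top",A[:2],"side",B[:2])
c=sum(G["r%d"%i] for i in(1,2,3,4))/4; ax=(G["r1"]+G["r2"]-G["r3"]-G["r4"])/2
print("form",c,"L",np.hypot(*ax[:2]),"yaw",np.arctan2(ax[1],ax[0]))
for q in("bar","knob"):
    d=G[q+"_far"]-G[q+"_near"];print(q,(G[q+"_far"]+G[q+"_near"])/2,np.hypot(*d[:2]),"yaw",np.arctan2(d[1],d[0]))
u=ax/np.hypot(*ax[:2]);print("clamp from form",c[:2]+.103*u[:2])
E
```

```text
bar_near [ 0.4821 -0.2267  0.0905] top [ 0.4824 -0.2267] side [ 0.4816 -0.227 ]
bar_far [ 0.5526 -0.2607  0.0907] top [ 0.5527 -0.2606] side [ 0.5525 -0.2608]
knob [ 0.6088 -0.2906  0.0835] top [ 0.6091 -0.2906] side [ 0.6083 -0.2909]
knob_near [ 0.5916 -0.2816  0.0833] top [ 0.5919 -0.2816] side [ 0.5909 -0.282 ]
knob_far [ 0.626  -0.2994  0.0847] top [ 0.6264 -0.2996] side [ 0.626 -0.299]
r1 [ 0.6204 -0.2242  0.0298] top [ 0.6201 -0.2243] side [ 0.6217 -0.2232]
r2 [ 0.564  -0.3378  0.0261] top [ 0.5659 -0.3379] side [ 0.5615 -0.3385]
r3 [ 0.4131 -0.2619  0.0261] top [ 0.413  -0.2615] side [ 0.4128 -0.263 ]
r4 [ 0.4726 -0.1463  0.0253] top [ 0.4731 -0.1461] side [ 0.4714 -0.1481]
form [ 0.5174 -0.2428  0.028 ] L 0.16803956614759166 yaw -0.47131129315885867
bar [ 0.5173 -0.2438  0.091 ] 0.07825623316908438 yaw -0.4474200052291929
knob [ 0.6088 -0.2905  0.084 ] 0.039011886014231036 yaw -0.46658458443500267
clamp from form [ 0.6092 -0.2896]
```

The triangulated heights agree with the task text: handle top 0.0905, knob top 0.0835, rim about 0.027. The sizes agree too. The knob axis is at (0.609, -0.290), the handle at (0.5173, -0.2435), and the form's yaw is about -0.465. The tool must turn +0.08 and travel (-0.674, -0.738) in its own axes.

```bash
python3 nudge.py '[{"pos":[-0.028,-0.0307,0]},{"pos":[-0.028,-0.0307,0]},{"pos":[-0.028,-0.0307,0]},{"pos":[-0.028,-0.0307,0]},{"pos":[-0.028,-0.0307,0]}]' 0.045 25
python3 nudge.py '[{"pos":[-0.028,-0.0307,0]},{"pos":[-0.028,-0.0307,0]},{"pos":[-0.028,-0.0307,0]},{"pos":[-0.028,-0.0307,0]},{"pos":[-0.028,-0.0307,0]}]'
python3 nudge.py '[{"pos":[-0.028,-0.0307,0]},{"pos":[-0.028,-0.0307,0]},{"pos":[-0.028,-0.0307,0]},{"pos":[-0.028,-0.0307,0]},{"pos":[-0.028,-0.0307,0]}]'
python3 nudge.py '[{"pos":[-0.028,-0.0307,0]},{"pos":[-0.028,-0.0307,0]},{"pos":[-0.028,-0.0307,0]},{"pos":[-0.028,-0.0307,0]},{"pos":[-0.028,-0.0307,0]}]'
```

```text
t: 0.52
ee_pos: [0.3363, 0.451, 0.1931]
tcp_rot: [[-0.926, 0.378, -0.0], [0.378, 0.926, -0.0], [0.0, -0.0, -1.0]]
ft_force: [0.8, 0.1, -1.0]
width: 0.0612
gripper_force: 0.0
t: 0.93
ee_pos: [0.4079, 0.256, 0.1934]
tcp_rot: [[-0.926, 0.378, 0.0], [0.378, 0.926, 0.0], [-0.0, 0.0, -1.0]]
ft_force: [0.6, 0.5, 0.2]
width: 0.0452
gripper_force: 0.0
t: 1.35
ee_pos: [0.4795, 0.0608, 0.1935]
tcp_rot: [[-0.926, 0.378, 0.0], [0.378, 0.926, 0.0], [-0.0, 0.0, -1.0]]
ft_force: [0.9, 0.7, -0.3]
width: 0.0452
gripper_force: 0.0
t: 1.77
ee_pos: [0.5511, -0.1344, 0.1933]
tcp_rot: [[-0.926, 0.378, -0.0], [0.378, 0.926, 0.0], [0.0, 0.0, -1.0]]
ft_force: [0.9, 1.0, -1.0]
width: 0.0449
gripper_force: 0.0
```

The manual's scale: turns go in shares of pi rad. Converting my numbers, 0.078 rad is 0.0248.

```bash
python3 nudge.py '[{"pos":[-0.028,-0.0305,0]},{"pos":[-0.028,-0.0305,0]},{"pos":[-0.028,-0.0305,0]},{"pos":[-0.028,-0.0305,0]},{"yaw":0.0248}]'
python3 nudge.py '[{"pos":[0,0,0.02]},{},{}]'; python3 - <<'E'
from h import *
o=manip.get_obs();d=np.array([.609,-.290,.068])-o["ee_pos"];R=np.array(o["tcp_rot"]);print(o["ee_pos"],R.T@d,"yaw y",np.arctan2(R[1,1],R[0,1]),"want",np.pi/2-.465,o["joint_positions"])
E
```

```text
t: 2.18
ee_pos: [0.6101, -0.2932, 0.1933]
tcp_rot: [[-0.893, 0.45, 0.001], [0.45, 0.893, -0.001], [-0.002, -0.001, -1.0]]
ft_force: [0.4, 0.1, 0.7]
width: 0.0454
gripper_force: 0.0
t: 2.43
ee_pos: [0.6076, -0.287, 0.1724]
tcp_rot: [[-0.894, 0.449, -0.002], [0.449, 0.894, 0.001], [0.003, 0.0, -1.0]]
ft_force: [-0.9, -0.8, 0.4]
width: 0.045
gripper_force: 0.0
[ 0.60762235 -0.28697599  0.17236823] [-0.0028582  -0.00208947  0.10436108] yaw y 1.1055168466907783 want 1.1057963267948965 [-4.75927064e-01  3.61118243e-01  1.80251772e+00  2.49855100e-05
  9.80546150e-01 -1.58145791e+00]
```

Aligned and within 4 mm. I'll correct that offset, descend and grip.

```bash
python3 nudge.py '[{"pos":[-0.0028,-0.002,0.03]},{"pos":[0,0,0.03]},{"pos":[0,0,0.025]},{"pos":[0,0,0.0195]},{}]'
python3 nudge.py '[{},{},{},{},{}]' 0 30
```

```text
t: 2.85
ee_pos: [0.6082, -0.289, 0.0659]
tcp_rot: [[-0.894, 0.448, -0.004], [0.448, 0.894, 0.002], [0.005, 0.0, -1.0]]
ft_force: [-0.7, 0.1, 0.3]
width: 0.045
gripper_force: 0.0
t: 3.27
ee_pos: [0.6106, -0.2907, 0.0701]
tcp_rot: [[-0.893, 0.449, 0.001], [0.449, 0.893, -0.001], [-0.002, -0.0, -1.0]]
ft_force: [-0.6, -0.5, -0.5]
width: 0.0145
gripper_force: 0.0
```

Converted, 0.1 rad is 0.0318.

```bash
python3 nudge.py '[{},{},{}]'
python3 nudge.py '[{"yaw":0.0318},{"yaw":0.0318},{"yaw":0.0318},{"yaw":0.0318},{"yaw":0.0318}]'; python3 -c "
from h import *;print(manip.get_obs()['ft_torque'])"
```

```text
t: 3.52
ee_pos: [0.6101, -0.2905, 0.0691]
tcp_rot: [[-0.893, 0.449, 0.0], [0.449, 0.893, -0.0], [-0.0, -0.0, -1.0]]
ft_force: [0.4, 0.3, 0.1]
width: 0.0008
gripper_force: 0.0
t: 3.93
ee_pos: [0.61, -0.2905, 0.0689]
tcp_rot: [[-0.565, 0.825, -0.0], [0.825, 0.565, 0.0], [0.0, -0.0, -1.0]]
ft_force: [-0.4, -0.4, -1.2]
width: 0.0007
gripper_force: 0.0
[-0.0428769  -0.02138274 -0.06609815]
```

The fingers closed to nothing, so the knob isn't between them. I'll look before doing more.

```bash
python3 - <<'E'
from h import *
a=camrig.capture("top")[160:290,310:460,::-1];b=camrig.capture("side")[200:340,230:400,::-1]
a=cv2.resize(a,None,fx=3.9,fy=4,interpolation=2)[:,:400];b=cv2.resize(b,None,fx=4,fy=4,interpolation=2)[:520,:400] if 0 else cv2.resize(b[:130,40:140],None,fx=4,fy=4,interpolation=2)
a=cv2.resize(a,(400,520)) if a.shape[:2]!=(520,400) else a
cv2.imwrite("pics/look1.png",np.hstack([a,b]))
E
```

```text
(no output)
```

View pics/look1.png

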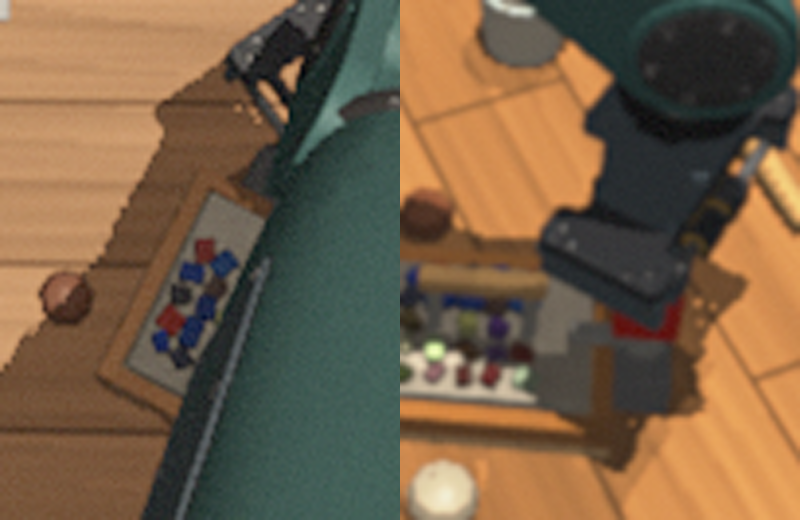

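The side half shows the knob still at its old place (331,279) and unturned, with the gripper body above it and no finger visible beside it. The top view is hidden by the arm. I'll draw where the reported pose puts the TCP, fingertip and body, and compare.

```bash
python3 - <<'E'
from h import *
o=manip.get_obs();R=np.array(o["tcp_rot"]);p=o["ee_pos"]
im=camrig.capture("side")[:,:,::-1].copy();K,Rc,t=P("side")
s=6;x0,y0=270,200;im=cv2.resize(im[y0:y0+98,x0:x0+130],None,fx=s,fy=s,interpolation=2)
def px(v):
    q=K@(Rc@(p+R@np.array(v))+t);return int(((q[0]/q[2])-x0+.5)*s),int(((q[1]/q[2])-y0+.5)*s)
cv2.circle(im,px([0,0,0]),4,(0,255,0),-1);cv2.circle(im,px([0,0,.017]),4,(255,0,255),-1)
cv2.line(im,px([0,0,-.062]),px([0,0,.017]),(0,255,255),1)
for a,z in((1,-.062),(.5,.017)):
  c=[px([i*.038*a,j*(.089 if a==1 else .014),z]) for i,j in((1,1),(1,-1),(-1,-1),(-1,1))]
  cv2.polylines(im,[np.array(c)],True,(255,255,0),1)
cv2.imwrite("pics/look2.png",im);print(o["width"],o["t"],p)
E
```

```text
0.00013859692208906819 4.0333 [ 0.61004762 -0.29046484  0.06890111]
```

View pics/look2.png

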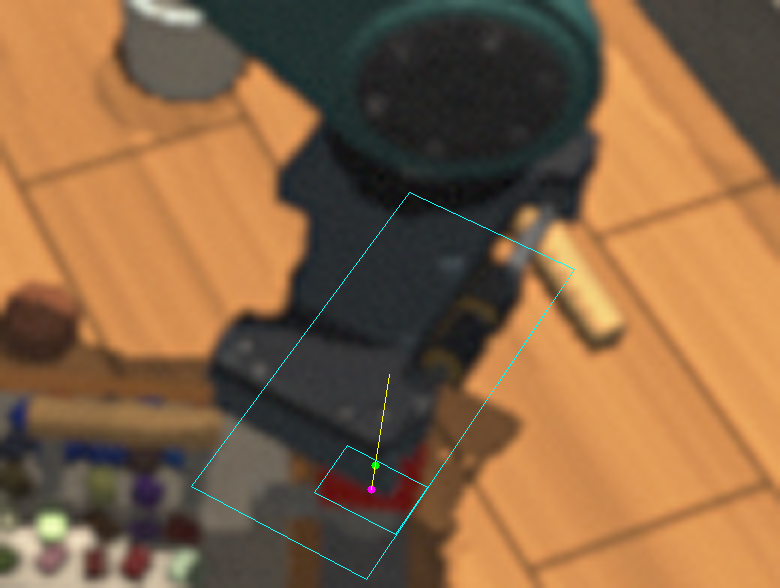

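The gripper's lower edge sits about 18 px higher in the image than the reported pose predicts, and the knob top is hidden under it. So the fingers may really be above or beyond the knob. I'll lift, open, turn the fingers broadside to the side camera and compare properly.

Converted, 0.12 rad is 0.0382.

```bash
python3 nudge.py '[{"pos":[0,0,-0.04],"yaw":0.0382},{"pos":[0,0,-0.04],"yaw":0.0382},{"yaw":0.0382},{"yaw":0.0382},{"yaw":0.0382}]' 0.08 >/dev/null
python3 nudge.py '[{"yaw":0.0382},{"yaw":0.0382},{"yaw":0.0382},{},{}]'
python3 - <<'E'
from h import *
o=manip.get_obs();R=np.array(o["tcp_rot"]);p=o["ee_pos"];s=4;w=o["width"]/2
out=[]
for n,x0,y0 in(("side",270,170),("top",330,110)):
  im=camrig.capture(n)[:,:,::-1].copy();K,Rc,t=P(n)
  im=cv2.resize(im[y0:y0+140,x0:x0+98],None,fx=s,fy=s,interpolation=2)
  def px(v):
    q=K@(Rc@(p+R@np.array(v))+t);return int(((q[0]/q[2])-x0+.5)*s),int(((q[1]/q[2])-y0+.5)*s)
  cv2.circle(im,px([0,0,0]),4,(0,255,0),-1)
  for y in(-1,1):
    c=[px([i*.016,y*(w+d),.017]) for i,d in((1,0),(1,.0135),(-1,.0135),(-1,0))]
    cv2.polylines(im,[np.array(c)],True,(255,255,0),1);cv2.line(im,px([0,y*w,-.062]),px([0,y*w,.017]),(0,255,255),1)
  out.append(im)
cv2.imwrite("pics/look3.png",np.hstack(out));print(o["width"],o["t"],p)
E
```

```text
t: 4.92
ee_pos: [0.61, -0.2905, 0.1489]
tcp_rot: [[0.342, 0.94, -0.0], [0.94, -0.342, 0.0], [0.0, -0.0, -1.0]]
ft_force: [-0.8, 0.2, -0.2]
width: 0.0644
gripper_force: 0.0
0.06435304101385671 4.9167 [ 0.61004336 -0.29045678  0.1488818 ]
```

View pics/look3.png

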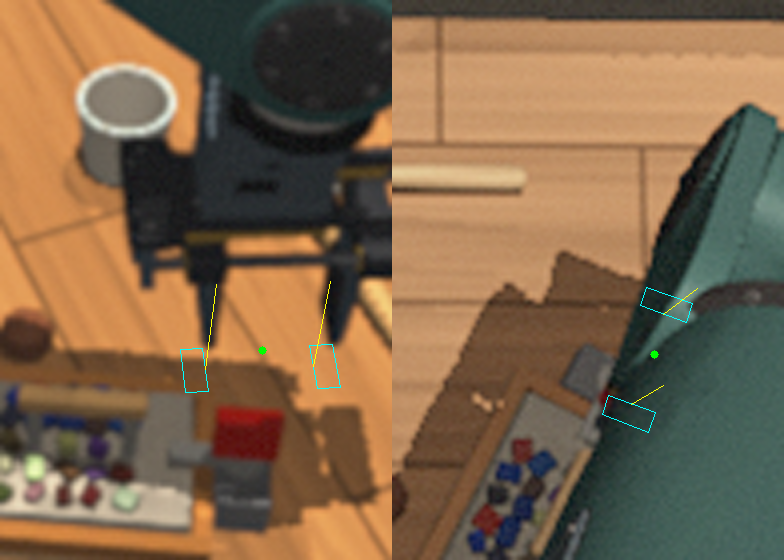

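The side half shows the fingertips at crop (208,345) and (335,342), about 25 crop px above where the reported pose puts them. The offset is about 2 cm, either upwards or in +y, so either the cameras' world is shifted against the base or the tips stand higher. I'll check the cameras against the robot's own base bolts.

```bash
python3 - <<'E'
from h import *
np.set_printoptions(precision=4,suppress=True)
for b in((248,392),(314,392)):print("top",b,ray("top",b,.01))
for b in((33,315),(92,313),(122,270)):print("side",b,ray("side",b,.01))
print("bolt++",tri((248,392),(122,270)),"bolt+-",tri((314,392),(92,313)))
o=manip.get_obs();p,R=o["ee_pos"],np.array(o["tcp_rot"])
for u,v in((208,345),(335,342)):
  q=(270+u/4-.5,170+v/4-.5)
  for z in(.132,.152,.172):print("tip",z,R.T@(ray("side",q,z)-p))
E
```

```text
top (248, 392) [0.0883 0.0904 0.01  ]
top (314, 392) [ 0.0913 -0.0911  0.01  ]
side (33, 315) [-0.0977 -0.0802  0.01  ]
side (92, 313) [ 0.037  -0.1288  0.01  ]
side (122, 270) [ 0.1259 -0.0246  0.01  ]
bolt++ [ 0.0853  0.0942 -0.1164] bolt+- [ 0.0475 -0.0922 -0.0522]
tip 0.132 [ 0.0184 -0.0289  0.0169]
tip 0.152 [ 0.003  -0.0321 -0.0031]
tip 0.172 [-0.0125 -0.0353 -0.0231]
tip 0.132 [0.018  0.0477 0.0169]
tip 0.152 [ 0.0026  0.0427 -0.0031]
tip 0.172 [-0.0129  0.0377 -0.0231]
```

The top view puts the base bolts symmetric about the origin, so the cameras agree with the base. On the side view, the tips fit 2 to 3 cm higher than the reported pose says. I'll turn back to the knob's alignment and descend in small steps with the fingers astride the knob, watching the force. Touching the clamp block (34 mm high) will give the true tip height.

Converted, -0.12 rad is -0.0382.

```bash
python3 nudge.py '[{"yaw":-0.0382},{"yaw":-0.0382},{"yaw":-0.0382},{"yaw":-0.0382},{"yaw":-0.0382}]' 0.05 30 >/dev/null
python3 nudge.py '[{"yaw":-0.0382},{"yaw":-0.0382},{"yaw":-0.0382},{"yaw":-0.0382},{"yaw":-0.0382}]' >/dev/null
python3 nudge.py '[{"pos":[0,0,0.02],"yaw":-0.0382},{"pos":[0,0,0.02],"yaw":-0.0382},{"pos":[0,0,0.02],"yaw":-0.0064},{"pos":[0,0,0.018]},{}]'
python3 nudge.py '[{"pos":[0,0,0.003]},{"pos":[0,0,0.003]},{},{}]'
```

```text
t: 6.27
ee_pos: [0.6081, -0.2895, 0.0675]
tcp_rot: [[-0.895, 0.446, -0.004], [0.446, 0.895, 0.002], [0.005, 0.0, -1.0]]
ft_force: [-1.9, 0.2, 0.4]
width: 0.0501
gripper_force: 0.0
t: 6.6
ee_pos: [0.6106, -0.2907, 0.0659]
tcp_rot: [[-0.894, 0.449, 0.001], [0.449, 0.894, -0.001], [-0.001, -0.0, -1.0]]
ft_force: [0.1, -0.1, -0.0]
width: 0.0502
gripper_force: 0.0
```

```bash
python3 nudge.py '[{"pos":[0,0,0.004]},{"pos":[0,0,0.004]},{},{},{}]'
python3 - <<'E'
from h import *
o=manip.get_obs();R=np.array(o["tcp_rot"]);p=o["ee_pos"];s=6;w=o["width"]/2;x0,y0=270,200
im=camrig.capture("side")[:,:,::-1].copy();K,Rc,t=P("side")
im=cv2.resize(im[y0:y0+98,x0:x0+130],None,fx=s,fy=s,interpolation=2)
im=cv2.convertScaleAbs(im,alpha=1.6,beta=15)
def px(v):
    q=K@(Rc@(p+R@np.array(v))+t);return int(((q[0]/q[2])-x0+.5)*s),int(((q[1]/q[2])-y0+.5)*s)
for y in(-1,1):
    c=[px([i*.016,y*(w+d),.017]) for i,d in((1,0),(1,.0135),(-1,.0135),(-1,0))]
    cv2.polylines(im,[np.array(c)],True,(255,255,0),1)
cv2.imwrite("pics/look4.png",im);print(o["width"],o["t"],p)
E
```

```text
t: 7.02
ee_pos: [0.6101, -0.2905, 0.0569]
tcp_rot: [[-0.893, 0.449, -0.0], [0.449, 0.893, 0.0], [0.0, 0.0, -1.0]]
ft_force: [0.1, -0.3, -0.1]
width: 0.0498
gripper_force: 0.0
0.04982962713194061 7.0167 [ 0.61010403 -0.29047342  0.05693934]
```

View pics/look4.png

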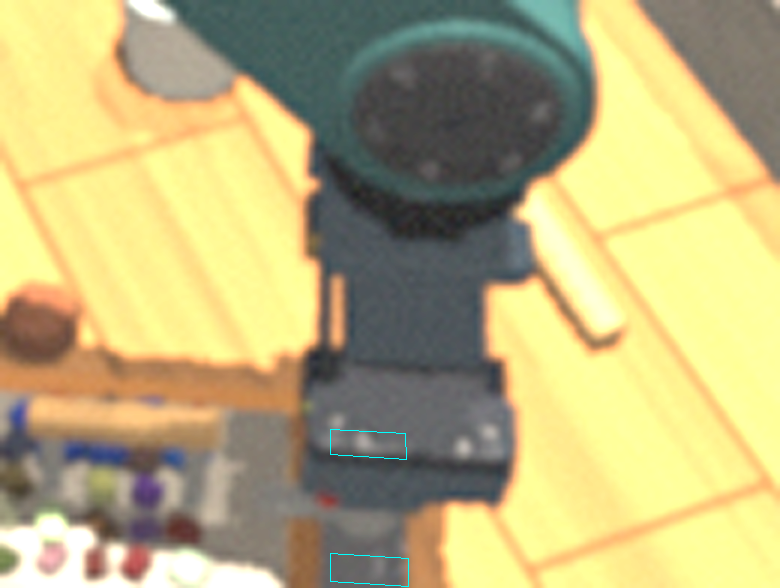

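The near body end hides the knob, and no finger appears at the predicted tip polygon (370,570), where only the grey block shows. So the tips really are well above the reported height. I'll keep feeling downwards in small steps.

```bash
for i in 1; do python3 nudge.py '[{"pos":[0,0,0.004]},{},{"pos":[0,0,0.004]},{},{}]' | egrep 'ee_pos|ft'; done
python3 nudge.py '[{"pos":[0,0,0.004]},{},{}]' | egrep 'ee_pos|ft'
```

```text
ee_pos: [0.6099, -0.2904, 0.0486]
ft_force: [0.4, -0.1, 0.4]
ee_pos: [0.61, -0.2904, 0.0447]
ft_force: [0.4, 0.3, 0.0]
```

No contact even at nominal tip height 28 mm, below the block top, so the offset is confirmed. I'll try closing here.

```bash
python3 nudge.py '[{},{},{},{},{}]' 0 20|egrep 'ft|wid|grip'; python3 nudge.py '[{},{},{}]'
```

```text
ft_force: [0.6, -0.2, 0.8]
width: 0.0197
gripper_force: 0.0
t: 8.4
ee_pos: [0.6093, -0.292, 0.045]
tcp_rot: [[-0.893, 0.449, -0.001], [0.449, 0.893, -0.002], [0.0, -0.002, -1.0]]
ft_force: [-6.3, -14.0, 1.2]
width: 0.0141
gripper_force: 20.0
```

It now holds the knob: width 14.1 mm, grip 20 N. The side force of 15 N along the tool's -y says the tool is about 2 mm off. Before turning, I'll open slightly and feel for the block top to get the true height offset for the handle grasp.

```bash
python3 nudge.py '[{"pos":[0,-0.0018,0]},{},{},{"pos":[0,0,0.003]},{}]' 0.042 25|egrep 'ee|ft|wid'
python3 nudge.py '[{"pos":[0,0,0.003]},{},{}]'|egrep 'ee|ft'
python3 nudge.py '[{"pos":[0,0,0.003]},{},{}]'|egrep 'ee|ft'
```

```text
ee_pos: [0.6092, -0.2918, 0.0414]
ft_force: [-0.2, 0.8, -0.3]
width: 0.0418
ee_pos: [0.6092, -0.2919, 0.0386]
ft_force: [0.2, 0.7, -0.7]
ee_pos: [0.6092, -0.292, 0.0357]
ft_force: [-0.1, 0.2, -0.2]
```

```bash
python3 nudge.py '[{"pos":[0,0,0.003]},{},{}]'|egrep 'ee|ft'
python3 nudge.py '[{"pos":[0,0,0.003]},{},{}]'|egrep 'ee|ft'
python3 nudge.py '[{"pos":[0,0,0.003]},{},{}]'|egrep 'ee|ft'
```

```text
ee_pos: [0.6092, -0.292, 0.0327]
ft_force: [-0.1, -0.6, 0.1]
ee_pos: [0.6092, -0.292, 0.0298]
ft_force: [1.2, -0.5, -0.1]
ee_pos: [0.6091, -0.292, 0.0267]
ft_force: [-0.4, -0.3, 0.1]
```

```bash
python3 nudge.py '[{"pos":[0,0,0.003]},{},{"pos":[0,0,0.003]},{},{}]'|egrep 'ee|ft'
python3 nudge.py '[{"pos":[0,0,0.003]},{},{}]'|egrep 'ee|ft'
```

```text
ee_pos: [0.6091, -0.292, 0.0207]
ft_force: [-0.3, -0.6, -0.2]
ee_pos: [0.6092, -0.292, 0.0177]
ft_force: [0.7, 0.6, -0.3]
```

```bash
python3 nudge.py '[{"pos":[0,0,0.002]},{},{}]'|egrep 'ee|ft'
python3 nudge.py '[{"pos":[0,0,0.002]},{},{}]'|egrep 't:|ee|ft'
```

```text
ee_pos: [0.6092, -0.2921, 0.0158]
ft_force: [-0.2, -0.2, 0.5]
t: 11.23
ee_pos: [0.6095, -0.2922, 0.0143]
tcp_rot: [[-0.893, 0.449, 0.0], [0.449, 0.893, -0.0], [-0.0, -0.0, -1.0]]
ft_force: [-1.4, 0.4, 5.4]
```

Contact is at reported z 0.0145, where the tip should be at 0.034. So the true height is the reported height + 0.0365, which also explains the first miss. I'll rise 16 mm, grip the knob and turn it clockwise by 1.39.

The manual's scale: turns go in shares of pi rad. Converting my numbers, 0.12 rad is 0.0382.

```bash
python3 nudge.py '[{"pos":[0,0,-0.016]},{},{},{},{}]' 0 30 |egrep 'ee|ft|wid|grip'
python3 nudge.py '[{},{}]'|egrep 'ee|ft|wid|grip'
python3 nudge.py '[{"yaw":0.0382},{"yaw":0.0382},{"yaw":0.0382},{"yaw":0.0382},{"yaw":0.0382}]'|egrep 'ee|ft|wid|grip'
python3 nudge.py '[{"yaw":0.0382},{"yaw":0.0382},{"yaw":0.0382},{"yaw":0.0382},{"yaw":0.0382}]'|egrep 'ee|ft|wid|grip'
python3 nudge.py '[{"yaw":0.0318},{"yaw":0.0286},{},{}]'
python3 -c "
from h import *;print(manip.get_obs()['ft_torque'])"
```

```text
ee_pos: [0.6092, -0.2923, 0.03]
ft_force: [-1.8, 0.3, 5.6]
width: 0.0139
gripper_force: 30.0
ee_pos: [0.6092, -0.2923, 0.03]
ft_force: [-2.7, -2.4, 5.7]
width: 0.0141
gripper_force: 30.0
ee_pos: [0.6084, -0.2931, 0.0299]
ft_force: [-11.4, -11.4, 8.6]
width: 0.0136
gripper_force: 30.0
ee_pos: [0.6072, -0.2933, 0.0299]
ft_force: [-19.2, -12.3, 14.9]
width: 0.0137
gripper_force: 30.0
t: 12.98
ee_pos: [0.6068, -0.2932, 0.0299]
tcp_rot: [[0.281, 0.96, -0.005], [0.96, -0.281, -0.0], [-0.002, -0.004, -1.0]]
ft_force: [-20.5, -12.6, 15.9]
width: 0.0138
gripper_force: 30.0
[-2.17847558  3.88203429 -0.06412026]
```

The knob turned the full way. I'll open, rise clear, and check the knob in the side picture by its red pixels before moving on.

Converted, -0.12 rad is -0.0382.

```bash
python3 nudge.py '[{},{},{},{}]' 0.04 50 |egrep 'ee|ft|wid|grip'
python3 nudge.py '[{"pos":[0,0,-0.025]},{"pos":[0,0,-0.025]},{"pos":[0,0,-0.025]},{"yaw":-0.0382},{"yaw":-0.0382}]'|egrep 'ee|ft'
python3 nudge.py '[{"yaw":-0.0382},{"yaw":-0.0382},{"yaw":-0.0382},{"yaw":-0.0382},{"yaw":-0.0382}]'|egrep 'ee|ft'
python3 nudge.py '[{"yaw":-0.0382},{"yaw":-0.0382},{"yaw":-0.0382},{"yaw":-0.0382},{"yaw":-0.0223}]'|egrep 't:|ee|ft'
python3 nudge.py '[{"pos":[0.035,0,0]},{"pos":[0.035,0,0]},{"pos":[0.035,-0.002,0]},{},{}]' 
python3 - <<'E'
from h import *
im=camrig.capture("side")[:,:,::-1];cv2.imwrite("pics/s5.png",im)
cv2.imwrite("pics/look5.png",cv2.resize(im[200:310,240:370],None,fx=5,fy=5,interpolation=2))
o=manip.get_obs();R=np.array(o["tcp_rot"]);print(R.T@(np.array([.514,-.2465,.05])-o["ee_pos"]))
E
```

```text
ee_pos: [0.6094, -0.2919, 0.0297]
ft_force: [-0.2, 0.4, 0.5]
width: 0.0377
gripper_force: 0.0
ee_pos: [0.6104, -0.2924, 0.1068]
ft_force: [0.4, 0.1, 0.3]
ee_pos: [0.6094, -0.2918, 0.1048]
ft_force: [0.3, 0.0, -0.9]
t: 14.57
ee_pos: [0.6094, -0.2919, 0.1048]
tcp_rot: [[-0.897, 0.443, -0.0], [0.443, 0.897, 0.0], [0.0, 0.0, -1.0]]
ft_force: [-0.1, 0.3, 0.4]
t: 14.98
ee_pos: [0.5135, -0.246, 0.105]
tcp_rot: [[-0.894, 0.449, -0.0], [0.449, 0.894, 0.0], [0.0, 0.0, -1.0]]
ft_force: [0.3, -1.1, -0.2]
width: 0.04
gripper_force: 0.0
[ 0.00092832 -0.0002233   0.05530704]
```

View pics/look5.png

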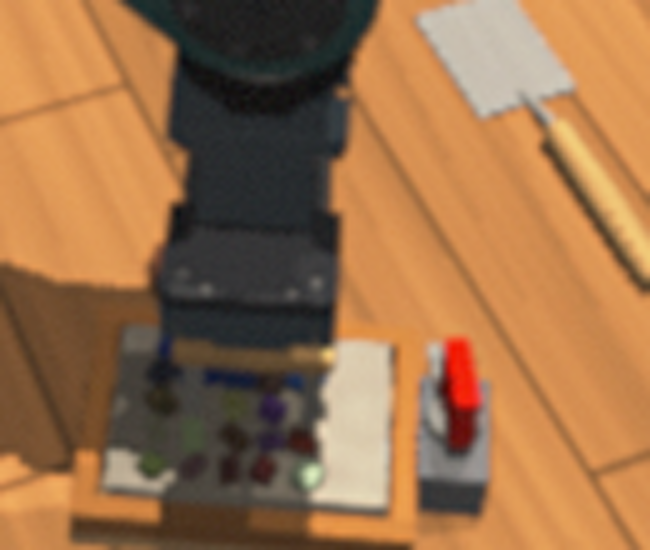

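The knob at crop (462,395) is turned to open and its finger is clear of the tile, which lies untouched. The gripper stands over the handle. I'll descend 59 mm to reported z 0.046 (true 0.082) and grip.

```bash
python3 nudge.py '[{"pos":[0.001,0,0.02]},{"pos":[0,0,0.02]},{"pos":[0,0,0.01]},{"pos":[0,0,0.009]},{}]'|egrep 'ee|ft'
python3 nudge.py '[{},{},{},{},{}]' 0 15|egrep 'ee|ft|wid|grip'
python3 nudge.py '[{},{},{}]' - 50
```

```text
ee_pos: [0.5135, -0.2461, 0.0444]
ft_force: [0.2, 0.8, -0.3]
ee_pos: [0.5145, -0.2461, 0.0467]
ft_force: [4.2, 6.2, 2.1]
width: 0.0138
gripper_force: 15.0
t: 16.12
ee_pos: [0.5146, -0.2461, 0.0467]
tcp_rot: [[-0.893, 0.45, 0.002], [0.45, 0.893, 0.0], [-0.002, 0.001, -1.0]]
ft_force: [3.9, 5.2, 1.7]
width: 0.0136
gripper_force: 50.0
```

Handle gripped at width 13.6 mm with 50 N. I'll relieve the small side force and lift 10 mm slowly to check the weight.

```bash
python3 nudge.py '[{"pos":[0,0.0005,0]},{"pos":[0,0,-0.003]},{"pos":[0,0,-0.003]},{"pos":[0,0,-0.004]},{}]'
python3 -c "
from h import *;o=manip.get_obs();print(o['ft_torque'])"
```

```text
t: 16.53
ee_pos: [0.5138, -0.2458, 0.0565]
tcp_rot: [[-0.893, 0.449, -0.0], [0.449, 0.893, 0.0], [0.0, 0.0, -1.0]]
ft_force: [1.4, 3.6, -5.9]
width: 0.0137
gripper_force: 50.0
[ 0.75151043 -0.12875101 -0.2212237 ]
```

It carries about 6 to 8 N, as expected. I'll lift the remaining 100 mm.

```bash
python3 nudge.py '[{"pos":[0,0,-0.006]},{"pos":[0,0,-0.008]},{"pos":[0,0,-0.01]},{"pos":[0,0,-0.01]},{"pos":[0,0,-0.01]}]'|egrep 'ee|ft|wid'
python3 nudge.py '[{"pos":[0,0,-0.01]},{"pos":[0,0,-0.01]},{"pos":[0,0,-0.01]},{"pos":[0,0,-0.01]},{"pos":[0,0,-0.008]}]'|egrep 'ee|ft|wid'
python3 nudge.py '[{"pos":[0,0,-0.005]},{"pos":[0,0,-0.003]},{},{},{}]'
python3 - <<'E'
from h import *
im=camrig.capture("side")[:,:,::-1]
cv2.imwrite("pics/look6.png",cv2.resize(im[180:310,230:370],None,fx=4.5,fy=4.5,interpolation=2))
E
```

```text
ee_pos: [0.5141, -0.246, 0.1014]
ft_force: [0.5, 0.4, -7.4]
width: 0.0137
ee_pos: [0.5141, -0.2459, 0.1492]
ft_force: [-0.0, 0.3, -8.3]
width: 0.0136
t: 17.78
ee_pos: [0.5136, -0.2457, 0.1554]
tcp_rot: [[-0.893, 0.449, -0.001], [0.449, 0.893, 0.0], [0.001, 0.0, -1.0]]
ft_force: [-0.3, 1.0, -7.7]
width: 0.0136
gripper_force: 50.0
```

View pics/look6.png

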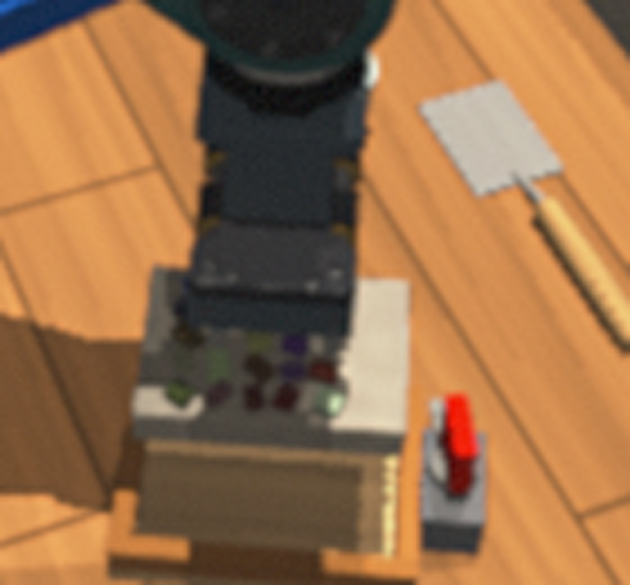

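The tile is out of the form and level, with its front edge at crop row 440 above the form, and the knob is still open. The lift was 109 mm, so the underside is at about 0.119 m. Now I'll hold it for over three seconds.

```bash
python3 nudge.py '[{},{},{},{},{}]' >/dev/null
python3 nudge.py '[{},{},{},{},{}]' >/dev/null
python3 nudge.py '[{},{},{},{},{}]' >/dev/null
python3 nudge.py '[{},{},{},{},{}]' >/dev/null
python3 nudge.py '[{},{},{},{},{}]' >/dev/null
python3 nudge.py '[{},{},{},{},{}]' >/dev/null
python3 nudge.py '[{},{},{},{},{}]' >/dev/null
python3 nudge.py '[{},{},{},{},{}]' >/dev/null
python3 nudge.py '[{},{},{},{},{}]'
python3 -c "
from h import *;print(manip.close_job())"
```

```text
t: 21.58
ee_pos: [0.5139, -0.2458, 0.1559]
tcp_rot: [[-0.893, 0.449, 0.0], [0.449, 0.893, -0.0], [-0.0, -0.0, -1.0]]
ft_force: [0.8, 0.0, -7.9]
width: 0.0136
gripper_force: 50.0
the job is handed in; nothing more can be done
None
```

The knob is at its open stop, the tile was lifted level, held for over 3 s with its underside about 12 cm above the bench, and the job was handed in at 21.6 s with the tile still in the gripper; no verdict was returned, and I did not re-measure the loose items at the end.

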